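# Hang the gilded medallion at the blow gun and blast off the loose leaf

### The arm

A 6-joint arm with a two-finger parallel gripper is mounted at the origin on the work surface. World frame = base frame: x ahead of the robot, y to its left, z up, the work surface at z = 0. Lengths are in m, angles in rad, forces in N, time in s.
With the tool pointing down it reaches from about 0.25 to 0.8 m from the base axis. Payload 8.5 kg.
Tool frame: the origin (TCP) lies midway between the tips of the shut fingers; the grasp point (between the pads) lies manip.grip_point_offset behind it (manip.grip_point_offset is the distance from the TCP to the grasp point, in m); x points along the fingers, z is the direction in which the jaws open and shut, and the axes are right-handed (so a half turn about x gives the same grasp; the last joint's range is limited). The gripper opens to 85 mm and grips with 20 to 120 N. Pads are 22 mm wide; open, the fingers measure 114 mm over their backs; the gripper's body (76 mm by 85 mm) begins 54 mm behind the grasp point. The pads swing forward as they close: fully open they stand 13 mm farther back than shut.
Start: joints at [1.245, 0.238, -0.013, 1.319, 0, 1.571], TCP at [0.168, 0.497, 0.231] pointing down, gripper open.
Joint ranges: [-2.66, 2.66], [-1.03, 1.9], [-1.14, 1.46], [-1.82, 2.27], [-1.45, 1.34], [-3.14, 3.14]. Speed limits (rad/s): [2.22, 2.22, 2.79, 3.14, 3.14, 3.14].

### API

Orientations are given as [roll, pitch, yaw] about the fixed x, y, z axes, in that order (R = Rz(yaw) Ry(pitch) Rx(roll)).
In Python, from rig import manip gives the robot as it stands. The module is installed in compiled form; this text tells all that it offers.
- The arm moves only by the tool servo_tool, never from a script. Its argument "plan" is a list of rows, each a list of 5 numbers: the finger opening in mm, from 0 to 85.4, then the shift along the tool's x, y, z each as a share of 20 mm, from -1 to 1, then the turn about the tool's x as a share of pi/2 rad, from -1 to 1. A call has 1 to 10 rows; each row shifts and turns the commanded pose from where the row before left it, along the tool's axes as they then stand; what a row does not reach is not made up. A row lasts 1/12 s, in which the tool goes at most 41.7 mm and 7.16 degrees, less where a joint would pass 70% of its speed; a pose out of reach is approached as far as the arm can. A call with a number of a shift or a turn outside -1 to 1 is refused whole. A call with a gripper value outside its range is refused whole. The fingers move at their own pace and stop on an object; the grip force is fixed at half the most. Time passes only in rows, so rows that do not move let the fingers close. It gives the time, the measured TCP pose, the force and the opening at its end, in the units of the state.
- manip.observe(): the state, without advancing time (a new reading comes with each control period).
- manip.capture(name): name is "side" or "top"; returns a dict with "color" (420x560x3 uint8, red, green, blue), "vertical_fov" (degrees; the focal length in pixels is half the picture's height over the tangent of half this angle, whatever the lens; pixels are square), "cx", "cy" (the principal point, pixels), "R" (3x3) and "t" (3): a world point X has camera coordinates R X + t. Camera axes: x right, y down, z forward; pixel columns grow to the right and rows downward; lengths in m; the calibration is good to about 2 mm. A picture is of the moment at which its call begins. There is no depth.
- manip.hand_in(): hands the job in, once; it reports no verdict.
The state is a dict: "time_s": time; "joint_positions": joint angles; "joint_vel": joint speeds; "joint_torque": joint torques, N m; "tcp_pos": TCP position; "tcp_rot": TCP orientation; "ft_force": force on the tool from outside, world axes, zero at the start; "wrist_torque": the same for the moment, N m; "width": finger opening in m.
Only numpy, scipy, OpenCV 4.12 (cv2) and the standard library are available. Lean on these libraries where they do the work, as an engineer would, in place of code of your own. Each camera call takes 0.05 s, during which the arm holds its last target. There are 200 camera calls.

### The job

Take the gilded medallion by the wooden block of its hanger, lift it over the rail's end stop and hang it upright on the neighbouring rail, squarely in front of the blow gun's nozzle, and let go. Then squeeze the gun's trigger lever past its pressure point well into the second stage (full flow), hold it there for at least a second, and let go of it. Do not drop the medallion, and leave the other things on the bench where they are.

Things in the scene. Friction and masses are not known exactly. Their poses are not given: they have to be found in the camera images.
- carrier: Loose hanger with a gilded round medallion, about 0.35 kg. Origin: middle of the hook's flat seat, which rests on the rail's top. Axes while it hangs: z up, y along the rail, x away from the gun. Below the seat: a steel lip at +x, 12 mm deep, and a steel strap at -x, 100 mm long, 30 mm wide; 30 mm clear between them for the 20 mm rail.
- carrier_grip (a point): Centre of the hanger's wooden grip block, 23 mm above the hook's seat. Block and the steel plate under it measure 40 (x) x 60 (y) mm, straight sides to pinch, from the seat to 40 mm above it.
- medallion (a point): Centre of the medallion's disc, 143 mm below and 3 mm to +x of the hook's seat; moves with the carrier. Disc 90 mm across, 12 mm thick, facing -x, carried by the strap's foot; the foot's top is 95 mm and the disc's bottom 188 mm below the seat.
- rail_a_top (a point): Middle of the top of the rail on which the medallion hangs at the start: fixed square bar 20 mm wide, 220 mm long, top 255 mm above the table; its y runs along the bar. Each end has a stop of the bar's width, 6 mm thick, standing 18 mm above the bar. The bar is held only at its middle, by an arm 20 to 32 mm below its top leading to a post 80 mm behind (+x), top 235 mm.
- rail_b_top (a point): The same point of the neighbouring rail, which the gun points at: same shape and height, in line with the first, bar middles 250 mm apart, 30 mm gap between bar ends. Which of the two is on the left varies. A red tray 28 mm high stands on the table below it.
- gun: Bench blow gun, fixed to the table on a steel foot 90 x 100 mm. Origin on the table below the gun; own x is the blowing direction (level, towards rail b), z up. Its barrel is level, 115 mm above the table. A black handle stands up from it and the steel trigger lever stands before the handle, on its +x side.
- nozzle (a point): Tip of the gun's brass nozzle, 70 mm ahead of the gun's origin and 115 mm above the table; axes as the gun's.
- handle_foot (a point): Start of the handle's centre line, at gun's own (0, 0, 0.12). The handle is 26 mm thick fore and aft and 30 mm wide along own y. It leans 30 degrees from vertical, square to the barrel, top to own +y (the robot's left), so it points up along gun's own (0, 0.5, 0.866); its top is 115 mm along it. Axes as the gun's.
- handle_mid (a point): Point on the handle's centre line 85 mm along it (30 mm from its top): the place to squeeze, with fingers that come down along the handle, one behind it and one before the lever. Here handle back to lever front, square to the handle, measures 56 mm at rest, 49 mm at the pressure point, 39 mm fully squeezed. Axes as the gun's, not tilted.
- trigger_front (a point): Point on the front face of the trigger lever, 65 mm from its pivot and opposite handle_mid; moves with the lever. The lever is 24 mm wide, 8 mm thick, 85 mm long, hinged at its lower end.
- trigger (a joint): Angle of the trigger lever, rad: 0 released (it springs back), grows as it is squeezed towards the handle. First stage from 0 to 0.12 takes about 2 to 4 N at trigger_front; at 0.12 it meets the brass valve pin (pressure point) and the force steps up to about 9 N; second stage from there to the stop at 0.26, about 14 N.
- jar: Bystander: amber glass jar, 60 mm across, 85 mm high, loose, on the table in front of rail a. Origin at its underside.
- leaf_book: Bystander: booklet 85 x 85 x 12 mm, loose, on the table below rail a. Origin at its underside.
- brush: Bystander: brush 190 mm long lying loose on the table near the robot.
- burnisher: Bystander: burnisher 180 mm long lying loose on the table near the robot.
- cushion: Bystander: leather-topped gilding cushion 150 x 210 x 32 mm, loose, at the right of the table. Origin at its underside.
- bowl: Bystander: white bowl, 110 mm across, 50 mm high, loose, at the left of the table. Origin at its underside.
- flask: Bystander: white bottle, 60 mm across, 140 mm high, loose, at the right of the table. Origin at its underside.
There are look-alikes about, which are no part of the job. What is shaped like the gun but pink is not meant.

How it is judged:
By the outcome, as a careful person would: the job done as asked, in the order asked, and still so for the second after the job is handed in, with the robot touching nothing.
It also fails if it takes over 54 s, if anything falls off the work surface, if the arm or the gripper's body presses on something with over 40 N, if the wrist force passes 120 N, or if a joint passes its speed limit or range.

## Working session

There is one attempt and no reset: what is moved stays moved. The work goes in short steps, Python scripts to look and compute and a tool call to move; the robot and the scene stay as the last step left them, time stands still between calls to the robot, and variables do not carry over. Pictures are saved under pics/ and viewed, about 8 in all and at most 12, crops included, and the job is handed in when it is done.

Besides the shell and the picture viewer there is one more tool, called after "Call:" as name([rows], argument=value, ...), one row to a line, values as JSON. servo_tool: Moves the arm, as the interface text tells. Its arguments: {"type":"object","properties":{"plan":{"type":"array","items":{"type":"array","items":{"type":"number"}}}},"required":["plan"]}

```bash
mkdir -p pics; python3 - <<'E'
from rig import manip
import cv2,json
print(manip.observe(), manip.grip_point_offset)
for n in("side","top"):
    c=manip.capture(n); cv2.imwrite(f"pics/{n}0.png",c["color"][:,:,::-1])
    print(n,c["vertical_fov"],c["cx"],c["cy"],c["R"],c["t"], -c["R"].T@c["t"], [k for k in c])
E
```

```text
{'time_s': 0.0, 'joint_positions': array([ 1.24499560e+00,  2.38778123e-01, -1.42649615e-02,  1.31920178e+00,
        2.81737008e-05,  1.57080406e+00]), 'joint_vel': array([-0.00024191, -0.00021107, -0.00045631,  0.00045694, -0.00067676,
       -0.00171462]), 'joint_torque': array([ 1.93202693e-03, -5.38778293e+01,  3.46439159e+01,  1.85243762e-02,
        1.16081318e-05,  7.45180643e-06]), 'tcp_pos': array([0.16789205, 0.49698482, 0.23067485]), 'tcp_rot': array([ 3.12215306,  1.56934752, -1.9160444 ]), 'ft_force': array([0.35161808, 0.18957293, 0.35143329]), 'wrist_torque': array([-0.00701216,  0.02076751, -0.01818097]), 'width': 0.08525006627234395} 0.0187
side 51.91589419431734 284.3601560730001 215.3588055583903 [[ 0.99364649 -0.11251917 -0.00246821]
 [-0.08872583 -0.76966049 -0.63225822]
 [ 0.06924148  0.62846016 -0.7747538 ]] [-0.5008084   0.15155902  1.36243744] [ 0.41673653 -0.7959392   1.15014191] ['color', 'vertical_fov', 'cx', 'cy', 'R', 't']
top 55.95246975876288 283.8837067249213 209.26311478300804 [[ 0.00409625 -0.99982131 -0.01845451]
 [-0.99807151 -0.00294461 -0.06200479]
 [ 0.06193937  0.0186729  -0.99790522]] [0.01271852 0.52729143 1.51864809] [ 0.43215835 -0.01408865  1.54839617] ['color', 'vertical_fov', 'cx', 'cy', 'R', 't']
```

View pics/side0.png

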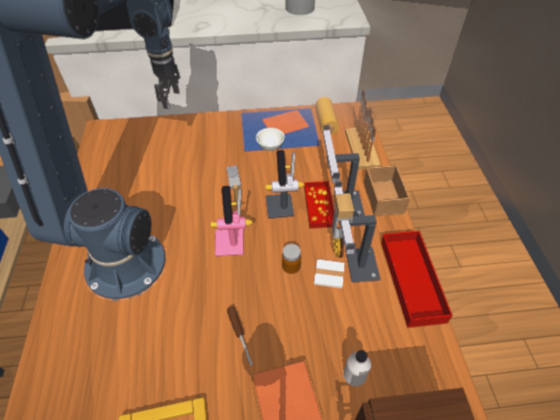

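View pics/top0.png

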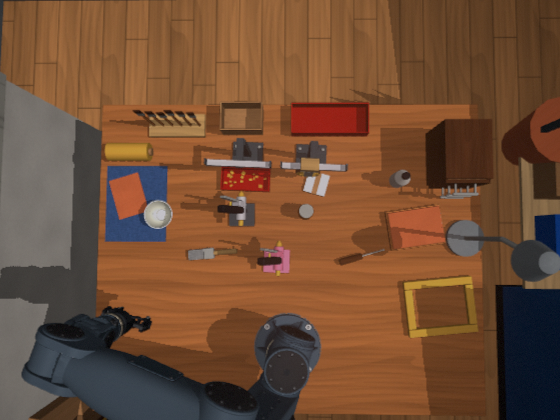

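```bash
python3 - <<'E'
import cv2
a=cv2.imread("pics/top0.png")[138:243,200:354]; cv2.imwrite("pics/topc.png",cv2.resize(a,None,fx=5,fy=5,interpolation=cv2.INTER_CUBIC))
a=cv2.imread("pics/side0.png")[90:280,235:395]; cv2.imwrite("pics/sidec.png",cv2.resize(a,None,fx=3,fy=3,interpolation=cv2.INTER_CUBIC))
E
```

```text
(no output)
```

View pics/topc.png

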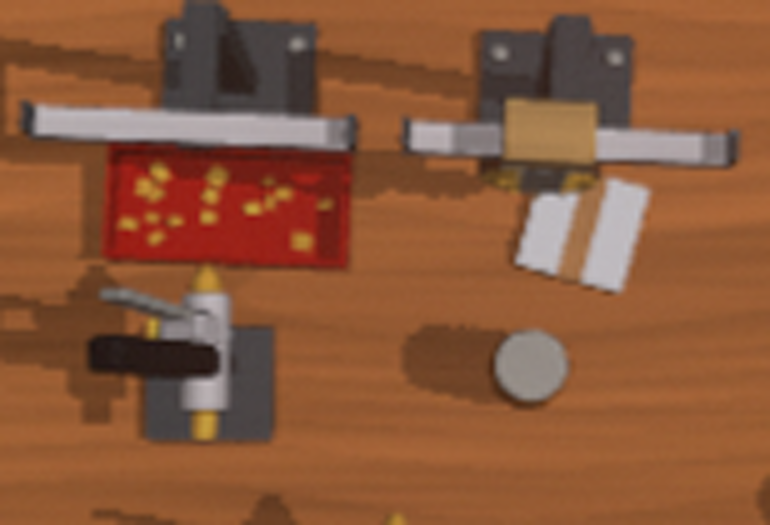

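View pics/sidec.png

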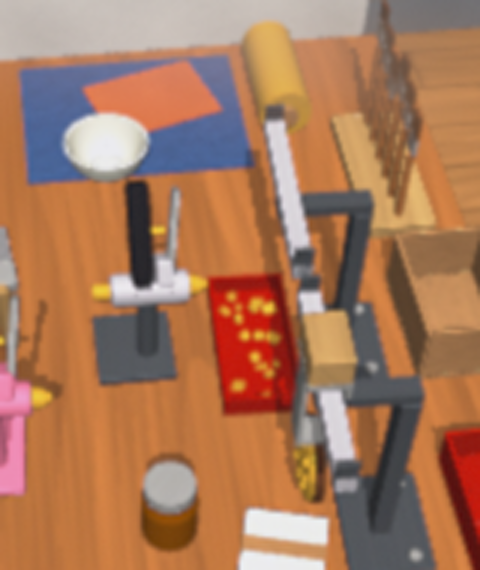

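```bash
cat > h.py <<'E'
import numpy as np
from rig import manip
F={"side":51.91589419431734,"top":55.95246975876288}
C={"side":(284.360156,215.358806),"top":(283.883707,209.263115)}
R={"side":np.array([[0.99364649,-0.11251917,-0.00246821],[-0.08872583,-0.76966049,-0.63225822],[0.06924148,0.62846016,-0.7747538]]),
"top":np.array([[0.00409625,-0.99982131,-0.01845451],[-0.99807151,-0.00294461,-0.06200479],[0.06193937,0.0186729,-0.99790522]])}
T={"side":np.array([-0.5008084,0.15155902,1.36243744]),"top":np.array([0.01271852,0.52729143,1.51864809])}
f={k:210/np.tan(np.radians(F[k]/2)) for k in F}
def ray(n,p):
    d=R[n].T@np.array([(p[0]-C[n][0])/f[n],(p[1]-C[n][1])/f[n],1]); return -R[n].T@T[n],d/np.linalg.norm(d)
def plane(n,p,z):
    o,d=ray(n,p); return o+d*(z-o[2])/d[2]
def tri(ps,pt):
    (a,u),(b,v)=ray("side",ps),ray("top",pt)
    s=np.linalg.lstsq(np.c_[u,-v],b-a,rcond=None)[0]; p,q=a+s[0]*u,b+s[1]*v
    return (p+q)/2,np.linalg.norm(p-q)
def proj(n,X):
    c=R[n]@np.asarray(X)+T[n]; return c[:2]/c[2]*f[n]+C[n]
tc=lambda x,y:((x+.5)/5-.5+200,(y+.5)/5-.5+138)
sc=lambda x,y:((x+.5)/3-.5+235,(y+.5)/3-.5+90)
E
python3 - <<'E'
from h import *
np.set_printoptions(precision=4,suppress=True)
for n,p in dict(aL=(404,133),aR=(738,148),bL=(23,120),bR=(355,132)).items(): print(n,plane("top",tc(*p),.27))
for n,p in dict(b1=(505,97),b2=(597,101),b3=(597,164),b4=(503,160)).items(): print(n,plane("top",tc(*p),.295))
for n,p in dict(noz=(207,266),rear=(205,438)).items(): print(n,plane("top",tc(*p),.115))
for n,p in dict(noz=(207,285),rear=(93,291)).items(): print(n,plane("side",sc(*p),.115))
for n,p in dict(bfar=(273,107),bnear=(303,250),afar=(309,282),anear=(345,461)).items(): print(n,plane("side",sc(*p),.273))
for n,p in dict(c1=(143,440),c2=(273,440),c3=(273,325)).items(): print(n,plane("top",tc(*p),.01))
for n,p in dict(b1=(302,316),b2=(345,312),b3=(356,358),b4=(308,361)).items(): print(n,plane("side",sc(*p),.295))
print(plane("top",tc(92,355),.21),plane("side",sc(137,184),.22))
E
```

```text
aL [0.6588 0.0218 0.27  ]
aR [ 0.6492 -0.1956  0.27  ]
bL [0.6672 0.2717 0.27  ]
bR [0.6595 0.0538 0.27  ]
b1 [ 0.6777 -0.0435  0.295 ]
b2 [ 0.6752 -0.1023  0.295 ]
b3 [ 0.6345 -0.1022  0.295 ]
b4 [ 0.6371 -0.0422  0.295 ]
noz [0.5882 0.1696 0.115 ]
rear [0.4627 0.1697 0.115 ]
noz [0.587  0.1659 0.115 ]
rear [0.4621 0.1713 0.115 ]
bfar [0.6662 0.2657 0.273 ]
bnear [0.658  0.0538 0.273 ]
afar [0.6558 0.012  0.273 ]
anear [ 0.6466 -0.1924  0.273 ]
c1 [0.4632 0.2316 0.01  ]
c2 [0.4636 0.1301 0.01  ]
c3 [0.5534 0.1309 0.01  ]
b1 [ 0.6357 -0.0483  0.295 ]
b2 [ 0.6746 -0.048   0.295 ]
b3 [ 0.6729 -0.1016  0.295 ]
b4 [ 0.6312 -0.1002  0.295 ]
[0.5168 0.2352 0.21  ] [0.5168 0.2216 0.22  ]
```

```bash
cat >> h.py <<'E'
from scipy.spatial.transform import Rotation as Ro
np.set_printoptions(precision=4,suppress=True)
def tool():
    o=manip.observe(); return o,Ro.from_euler("xyz",o["tcp_rot"]).as_matrix()
def go(X,zdir):
    "shift in tool axes (shares) to world TCP X and turn (share) to bring tool z along angle zdir"
    o,M=tool(); d=np.asarray(X)-o["tcp_pos"]
    ang=np.arctan2(M[1,2],M[0,2]); t=-(zdir-ang); t=(t+np.pi)%(2*np.pi)-np.pi
    print("t",o["time_s"],"tcp",o["tcp_pos"],"F",o["ft_force"],"w",o["width"],"q",o["joint_positions"])
    print("world d mm",d*1e3,"tool shares (now)",M.T@d/.02,"turn share",t/(np.pi/2), "zang",ang,"xaxis",M[:,0])
E
python3 - <<'E'
from h import *
o,M=tool();print(M)
go([.655,-.0735,.36],-.0385)
go([.655,-.0735,.36],np.pi-.0385)
E
```

```text
[[-0.0004 -0.9474  0.32  ]
 [-0.0013  0.32    0.9474]
 [-1.     -0.     -0.0013]]
t 0.1 tcp [0.1679 0.497  0.2307] F [-0.5246 -0.2717  0.224 ] w 0.08545798432788133 q [ 1.245   0.2387 -0.0142  1.3192 -0.      1.5708]
world d mm [ 487.0936 -570.5303  129.2685] tool shares (now) [ -6.4378 -32.2035 -19.24  ] turn share 0.8171140806173902 zang 1.2450197964061858 xaxis [-0.0004 -0.0013 -1.    ]
t 0.1 tcp [0.1679 0.497  0.2307] F [-0.5246 -0.2717  0.224 ] w 0.08545798432788133 q [ 1.245   0.2387 -0.0142  1.3192 -0.      1.5708]
world d mm [ 487.0936 -570.5303  129.2685] tool shares (now) [ -6.4378 -32.2035 -19.24  ] turn share -1.1828859193826096 zang 1.2450197964061858 xaxis [-0.0004 -0.0013 -1.    ]
```

Call:
servo_tool([
  [85,-0.7,0,0,0.075],
  [85,-0.7,0,0,0.075],
  [85,-0.7,0,0,0.075],
  [85,-0.7,0,0,0.075],
  [85,-0.7,0,0,0.075],
  [85,-0.7,0,0,0.075],
  [85,-0.7,0,0,0.075],
  [85,-0.7,0,0,0.075],
  [85,-0.7,0,0,0.075],
  [85,-0.7,0,0,0.075],
])

```text
time_s: 0.93
tcp_pos: [0.168, 0.4972, 0.3717]
tcp_rot: [-2.033, 1.57, -1.972]
ft_force: [0.2, -0.6, 0.1]
width: 0.0848
```

Call:
servo_tool([
  [85,0,0,0,0.067],
  [85,0,-1,0.85,0],
  [85,0,-1,0.85,0],
  [85,0,-1,0.85,0],
  [85,0,-1,0.85,0],
  [85,0,-1,0.85,0],
  [85,0,-1,0.85,0],
  [85,0,-1,0.85,0],
  [85,0,-1,0.85,0],
  [85,0,-1,0.85,0],
])

```text
time_s: 1.77
tcp_pos: [0.3145, 0.3104, 0.3711]
tcp_rot: [-2.167, 1.57, -2.205]
ft_force: [0.8, -0.5, -0.6]
width: 0.0849
```

Call:
servo_tool([
  [85,0,-1,0.85,0],
  [85,0,-1,0.85,0],
  [85,0,-1,0.85,0],
  [85,0,-1,0.85,0],
  [85,0,-1,0.85,0],
  [85,0,-1,0.85,0],
  [85,0,-1,0.85,0],
  [85,0,-1,0.85,0],
  [85,0,-1,0.85,0],
  [85,0,-1,0.85,0],
])

```text
time_s: 2.6
tcp_pos: [0.4768, 0.104, 0.3711]
tcp_rot: [-2.78, 1.57, -2.818]
ft_force: [-0.2, 0.8, -0.1]
width: 0.0849
```

```bash
python3 - <<'E'
from h import *
go([.655,-.0735,.36],-.0385)
E
```

```text
t 2.6 tcp [0.4768 0.104  0.3711] F [-0.1627  0.7539 -0.1124] w 0.08488051525939842 q [ 0.2149  0.1674  0.2489  1.6528 -0.0001  1.8241]
world d mm [ 178.2398 -177.5227  -11.0505] tool shares (now) [ 0.5492 -8.5267  9.2471] turn share 1.6822023264892043e-05 zang -0.03847357602764625 xaxis [-0.0006 -0.0002 -1.    ]
```

Call:
servo_tool([
  [85,0,-0.85,0.92,0],
  [85,0,-0.85,0.92,0],
  [85,0,-0.85,0.92,0],
  [85,0,-0.85,0.92,0],
  [85,0,-0.85,0.92,0],
  [85,0,-0.85,0.92,0],
  [85,0,-0.85,0.92,0],
  [85,0,-0.85,0.92,0],
  [85,0,-0.85,0.92,0],
  [85,0.55,-0.03,0.05,0],
])

```text
time_s: 3.43
tcp_pos: [0.6397, -0.0576, 0.3597]
tcp_rot: [-0.729, 1.569, -0.769]
ft_force: [0.8, 0.4, 0.6]
width: 0.0852
```

```bash
python3 - <<'E'
from h import *
import cv2
go([.655,-.0735,.256],-.0385)
a=[]
for n,(r,c) in dict(side=((130,290),(270,400)),top=((100,200),(230,360))).items():
    im=manip.capture(n)["color"][:,:,::-1]; cv2.imwrite(f"pics/{n}1.png",im)
    a.append(cv2.resize(im[r[0]:r[1],c[0]:c[1]],(400,int(400*(r[1]-r[0])/(c[1]-c[0]))),interpolation=cv2.INTER_CUBIC))
h=max(i.shape[0] for i in a)
cv2.imwrite("pics/p1.png",np.hstack([cv2.copyMakeBorder(i,0,h-i.shape[0],0,0,0) for i in a]))
E
```

```text
t 3.4333 tcp [ 0.6397 -0.0576  0.3597] F [0.8305 0.4348 0.6308] w 0.08520667196152223 q [-0.0894  0.4662  0.6548  1.7583 -0.0009  1.5219]
world d mm [  15.309   -15.8903 -103.6596] tool shares (now) [ 5.1846 -0.7578  0.7914] turn share -0.0012921891064468214 zang -0.04052976590193116 xaxis [ 0.001 -0.001 -1.   ]
```

View pics/p1.png

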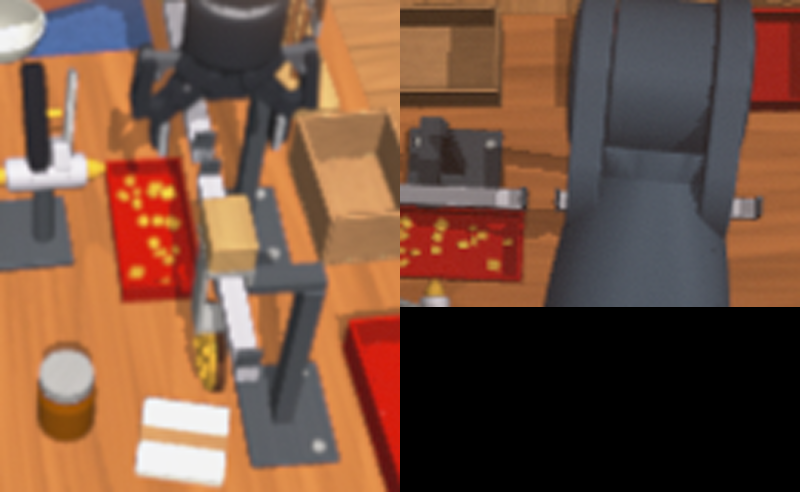

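Call:
servo_tool([
  [85,0,0,0,0],
  [85,0,0,0,0],
])

```text
time_s: 3.7
tcp_pos: [0.6363, -0.0541, 0.3608]
tcp_rot: [2.985, 1.571, 2.947]
ft_force: [-0.5, -0.8, 0.4]
width: 0.0846
```

```bash
python3 - <<'E'
from h import *
go([.655,-.0735,.256],-.0385)
E
```

```text
t 3.7 tcp [ 0.6363 -0.0541  0.3608] F [-0.5494 -0.8276  0.3552] w 0.08464065239547806 q [-0.0849  0.4599  0.6473  1.7583  0.      1.5238]
world d mm [  18.705   -19.3829 -104.794 ] tool shares (now) [ 5.2395 -0.9332  0.9722] turn share 0.00039014455972738763 zang -0.037887162358661255 xaxis [-0.0002  0.     -1.    ]
```

Call:
servo_tool([
  [85,0,-0.93,0.97,0],
  [85,0,0,0,0],
  [85,0.87,0,0,0],
  [85,0.87,0,0,0],
  [85,0.87,0,0,0],
  [85,0,0,0,0],
])

```text
time_s: 4.2
tcp_pos: [0.6541, -0.0732, 0.3057]
tcp_rot: [3.078, 1.567, 3.04]
ft_force: [0.6, 0.7, 0.4]
width: 0.0851
```

```bash
python3 - <<'E'
from h import *
import cv2
go([.655,-.0735,.256],-.0385)
im=manip.capture("side")["color"][:,:,::-1]
cv2.imwrite("pics/p2.png",cv2.resize(im[130:280,290:390],None,fx=4,fy=4,interpolation=cv2.INTER_CUBIC))
E
```

```text
t 4.2 tcp [ 0.6541 -0.0732  0.3057] F [0.5708 0.6734 0.4184] w 0.08512841338556257 q [-0.1114  0.4833  0.545   1.6364 -0.      1.4971]
world d mm [  0.9205  -0.3426 -49.7462] tool shares (now) [ 2.4871 -0.016   0.0563] turn share 0.0005471719117195481 zang -0.03764050437094538 xaxis [-0.0039  0.0004 -1.    ]
```

View pics/p2.png

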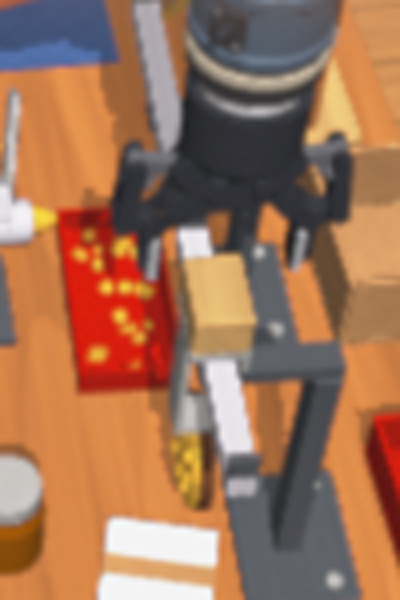

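Call:
servo_tool([
  [85,0.83,0,0.02,0],
  [85,0.83,0,0.02,0],
  [85,0.8,0,0,0],
  [85,0,0,0,0],
  [60,0,0,0,0],
  [50,0,0,0,0],
  [44,0,0,0,0],
  [35,0,0,0,0],
  [30,0,0,0,0],
  [30,0,0,0,0],
])

```text
time_s: 5.08
tcp_pos: [0.6567, -0.074, 0.2606]
tcp_rot: [-0.078, 1.568, -0.116]
ft_force: [-0.8, 0.2, 6.4]
width: 0.0391
```

Call:
servo_tool([
  [30,0,0,0,0],
  [30,0,0,0,0],
  [30,0,0,0,0],
])

```text
time_s: 5.33
tcp_pos: [0.6567, -0.074, 0.2606]
tcp_rot: [-0.076, 1.568, -0.114]
ft_force: [-1.0, 1.4, 6.1]
width: 0.0393
```

```bash
python3 - <<'E'
from h import *
go([.655,-.0735,.256],-.0385)
E
```

```text
t 5.3333 tcp [ 0.6567 -0.074   0.2606] F [-0.9918  1.4177  6.1307] w 0.03930180869202029 q [-0.1122  0.477   0.4204  1.5118 -0.      1.497 ]
world d mm [-1.6682  0.5181 -4.5643] tool shares (now) [ 0.228   0.0227 -0.0849] turn share 6.460339267576296e-05 zang -0.038398521228086416 xaxis [ 0.0024 -0.0003 -1.    ]
```

Call:
servo_tool([
  [30,-0.4,0,0,0],
  [30,-0.5,0,0,0],
  [30,-0.6,0,0,0],
  [30,-0.7,0,0,0],
  [30,-0.3,0,0,0],
  [30,0,0,0,0],
])

```text
time_s: 5.83
tcp_pos: [0.6568, -0.0741, 0.3104]
tcp_rot: [-0.117, 1.569, -0.155]
ft_force: [0.3, 0.2, -2.9]
width: 0.0391
```

```bash
python3 - <<'E'
from h import *
import cv2
go([.666,.168,.306],-.0385)
im=manip.capture("side")["color"][:,:,::-1]
cv2.imwrite("pics/p3.png",cv2.resize(im[130:280,290:390],None,fx=4,fy=4,interpolation=cv2.INTER_CUBIC))
E
```

```text
t 5.8333 tcp [ 0.6568 -0.0741  0.3104] F [ 0.257   0.1925 -2.9065] w 0.03908548802885324 q [-0.1123  0.4849  0.5596  1.6434 -0.0001  1.4969]
world d mm [  9.1946 242.071   -4.4463] tool shares (now) [ 0.2193 12.1123 -0.0053] turn share 8.64769486915515e-05 zang -0.03836416232664284 xaxis [ 0.0021 -0.0003 -1.    ]
```

View pics/p3.png

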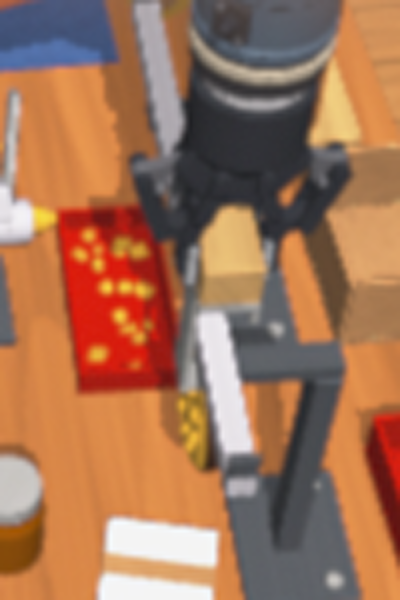

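Call:
servo_tool([
  [30,0,0.4,0,0],
  [30,0,0.8,0,0],
  [30,0,0.9,0,0],
  [30,0,0.9,0,0],
  [30,0,0.9,0,0],
  [30,0,0.9,0,0],
  [30,0,0.9,0,0],
  [30,0,0.9,0,0],
  [30,0,0.9,0,0],
  [30,0,0.9,0,0],
])

```text
time_s: 6.72
tcp_pos: [0.6621, 0.0964, 0.3081]
tcp_rot: [3.084, 1.569, 3.046]
ft_force: [0.3, -0.5, -4.1]
width: 0.039
```

Call:
servo_tool([
  [30,0,0.9,0,0],
  [30,0,0.9,0,0],
  [30,0,0.9,0,0],
  [30,0,0.6,0,0],
  [30,0,0.3,0,0],
  [30,0,0,0,0],
  [30,0,0,0,0],
])

```text
time_s: 7.3
tcp_pos: [0.6653, 0.166, 0.3086]
tcp_rot: [-2.272, 1.57, -2.31]
ft_force: [-0.1, -1.6, -3.4]
width: 0.0393
```

```bash
python3 - <<'E'
from h import *
import cv2
go([.666,.168,.2606],-.0385)
im=manip.capture("side")["color"][:,:,::-1]; cv2.imwrite("pics/side4.png",im)
cv2.imwrite("pics/p4.png",cv2.resize(im[100:250,260:400],None,fx=4,fy=4,interpolation=cv2.INTER_CUBIC))
E
```

```text
t 7.3 tcp [0.6653 0.166  0.3086] F [-0.1082 -1.58   -3.4328] w 0.03926356751184361 q [ 0.2447  0.5413  0.6517  1.6819 -0.0004  1.8532]
world d mm [  0.7124   2.0315 -47.9896] tool shares (now) [2.3994 0.1042 0.0329] turn share 0.0004753191560043121 zang -0.03775337041569316 xaxis [-0.0005 -0.0006 -1.    ]
```

View pics/p4.png

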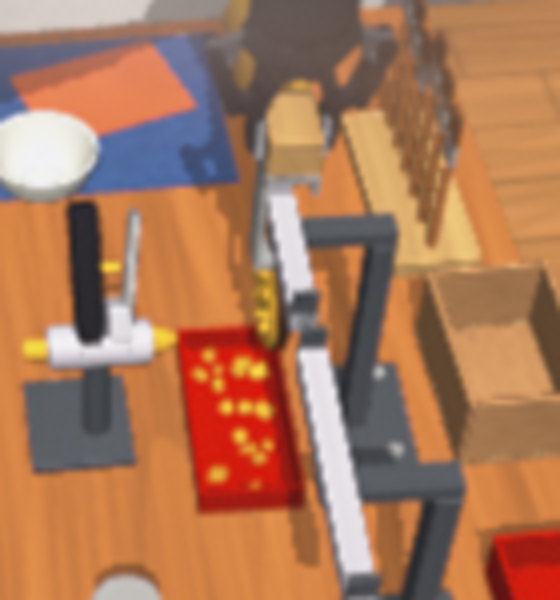

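Call:
servo_tool([
  [30,0.3,0.06,0,0],
  [30,0.6,0,0,0],
  [30,0.6,0,0,0],
  [30,0.5,0,0,0],
  [30,0.2,0,0,0],
  [30,0.1,0,0,0],
  [30,0,0,0,0],
])

```text
time_s: 7.93
tcp_pos: [0.6654, 0.1665, 0.2627]
tcp_rot: [-2.627, 1.57, -2.666]
ft_force: [-0.3, -0.1, -3.5]
width: 0.0391
```

```bash
python3 - <<'E'
from h import *
go([.666,.168,.2606],-.0385)
E
```

```text
t 7.9333 tcp [0.6654 0.1665 0.2627] F [-0.3389 -0.131  -3.5423] w 0.0391427433778759 q [ 0.2452  0.5306  0.5167  1.5574 -0.0001  1.8551]
world d mm [ 0.5503  1.5104 -2.12  ] tool shares (now) [0.106  0.0766 0.0246] turn share -0.00036322280865146557 zang -0.03907054905363774 xaxis [-0.0004 -0.0002 -1.    ]
```

Call:
servo_tool([
  [30,0.1,0,0,0],
  [30,0.05,0,0,0],
  [30,0,0,0,0],
])

```text
time_s: 8.18
tcp_pos: [0.6658, 0.167, 0.2606]
tcp_rot: [0.071, 1.57, 0.032]
ft_force: [-0.3, -1.1, -2.0]
width: 0.0396
```

```bash
python3 - <<'E'
from h import *
import cv2
go([.666,.168,.2606],-.0385)
im=manip.capture("side")["color"][:,:,::-1]; cv2.imwrite("pics/side5.png",im)
cv2.imwrite("pics/p5.png",cv2.resize(im[100:220,260:380],None,fx=5,fy=5,interpolation=cv2.INTER_CUBIC))
print(proj("side",[.648,.167,.1]),proj("side",[.666,.167,.112]))
E
```

```text
t 8.1833 tcp [0.6658 0.167  0.2606] F [-0.3464 -1.059  -1.9559] w 0.03956185246460283 q [ 0.2458  0.5298  0.51    1.5498 -0.0003  1.8551]
world d mm [ 0.1913  1.04   -0.0072] tool shares (now) [0.0004 0.0523 0.0076] turn share 2.9668160802740892e-05 zang -0.038453397361988405 xaxis [ 0.0013  0.     -1.    ]
[321.6518 185.987 ] [327.261  183.0445]
```

View pics/p5.png

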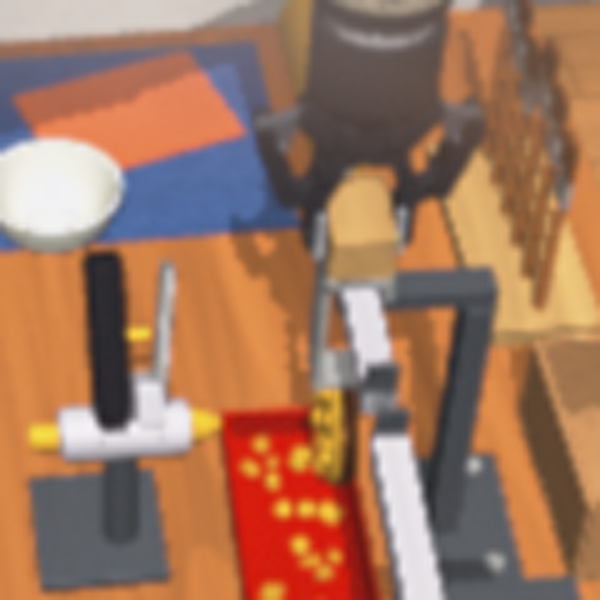

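Call:
servo_tool([
  [30,0.04,0,0,0],
  [30,0.04,0,0,0],
  [30,0,0,0,0],
])

```text
time_s: 8.48
tcp_pos: [0.6658, 0.1669, 0.2606]
tcp_rot: [0.161, 1.568, 0.123]
ft_force: [-2.4, -1.5, 9.3]
width: 0.0394
```

Call:
servo_tool([
  [46,0,0,0,0],
  [55,0,0,0,0],
  [70,0,0,0,0],
  [80,0,0,0,0],
  [80,0,0,0,0],
  [80,-0.3,0,0,0],
  [80,-0.6,0,0,0],
  [80,-0.9,0,0,0],
  [80,-1,0,0,0],
  [80,-1,0,0,0],
])

```text
time_s: 9.32
tcp_pos: [0.6653, 0.167, 0.3354]
tcp_rot: [-2.586, 1.571, -2.624]
ft_force: [-0.5, -0.3, -0.5]
width: 0.0798
```

```bash
python3 - <<'E'
from h import *
import cv2
go([.527,.2115,.32],-.0)
im=manip.capture("side")["color"][:,:,::-1]; cv2.imwrite("pics/side6.png",im)
cv2.imwrite("pics/p6.png",cv2.resize(im[100:220,260:380],None,fx=5,fy=5,interpolation=cv2.INTER_CUBIC))
E
```

```text
t 9.3167 tcp [0.6653 0.167  0.3354] F [-0.5247 -0.2989 -0.4872] w 0.07979868243141783 q [ 0.246   0.5551  0.7454  1.7613 -0.0001  1.8551]
world d mm [-138.2545   44.4977  -15.4068] tool shares (now) [ 0.7717  1.9586 -6.9927] turn share -0.02439208660343457 zang -0.038315000039537896 xaxis [-0.0002 -0.0001 -1.    ]
```

View pics/p6.png

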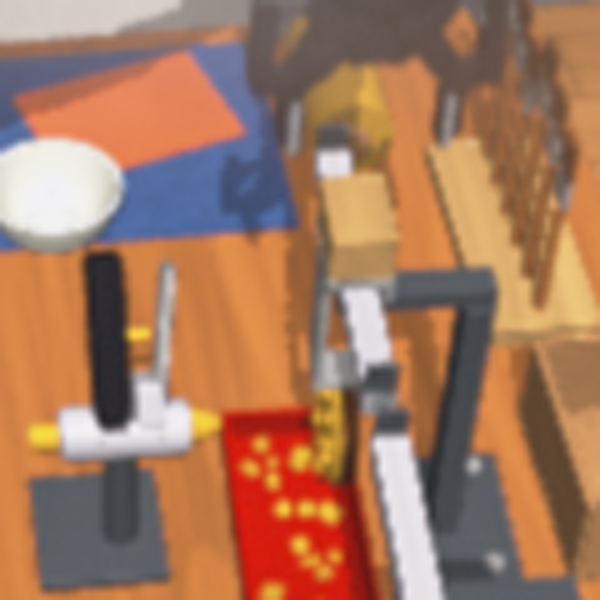

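Call:
servo_tool([
  [85,0,0,-0.5,0],
  [85,0,0.2,-0.9,0],
  [85,0,0.25,-0.9,0],
  [85,0,0.25,-0.9,0],
  [85,0,0.25,-0.9,0],
  [85,0,0.25,-0.9,0],
  [85,0,0.25,-0.9,0],
  [85,0,0.25,-0.8,0],
  [85,0,0.25,-0.42,0],
  [85,0,0,0,0],
])

```text
time_s: 10.2
tcp_pos: [0.5235, 0.2123, 0.3353]
tcp_rot: [0.648, 1.57, 0.611]
ft_force: [0.2, 0.4, -0.4]
width: 0.085
```

```bash
python3 - <<'E'
from h import *
go([.5245,.2115,.172],-.0385)
E
```

```text
t 10.2 tcp [0.5235 0.2123 0.3353] F [ 0.2158  0.3503 -0.356 ] w 0.08498722273591558 q [0.3851 0.3005 0.3359 1.6052 0.0002 1.9929]
world d mm [   0.9506   -0.8074 -163.2659] tool shares (now) [ 8.1633 -0.0437  0.0422] turn share 0.0009523674907474208 zang -0.03700402464377493 xaxis [ 0.0009  0.0006 -1.    ]
```

Call:
servo_tool([
  [85,0.5,0,0.4,0],
  [85,0.9,-0.04,0,0],
  [85,0.9,0,0,0],
  [85,0.9,0,0,0],
  [85,0.9,0,0,0],
  [85,0.9,0,0,0],
  [85,0,0,0,0],
])

```text
time_s: 10.78
tcp_pos: [0.5325, 0.2093, 0.2297]
tcp_rot: [-2.675, 1.565, -2.714]
ft_force: [0.6, -0.2, 0.1]
width: 0.085
```

```bash
python3 - <<'E'
from h import *
import cv2
go([.532,.2115,.172],-.0385)
im=manip.capture("side")["color"][:,:,::-1]; cv2.imwrite("pics/side7.png",im)
cv2.imwrite("pics/p7.png",cv2.resize(im[100:220,240:360],None,fx=5,fy=5,interpolation=cv2.INTER_CUBIC))
E
```

```text
t 10.7833 tcp [0.5325 0.2093 0.2297] F [ 0.6416 -0.1989  0.1436] w 0.08502329609303838 q [ 0.3747  0.325   0.1047  1.3565 -0.0003  1.9845]
world d mm [ -0.5418   2.1813 -57.7436] tool shares (now) [ 2.887   0.1157 -0.0158] turn share -0.00035021082120905795 zang -0.039050109871559005 xaxis [-0.0055 -0.0025 -1.    ]
```

View pics/p7.png

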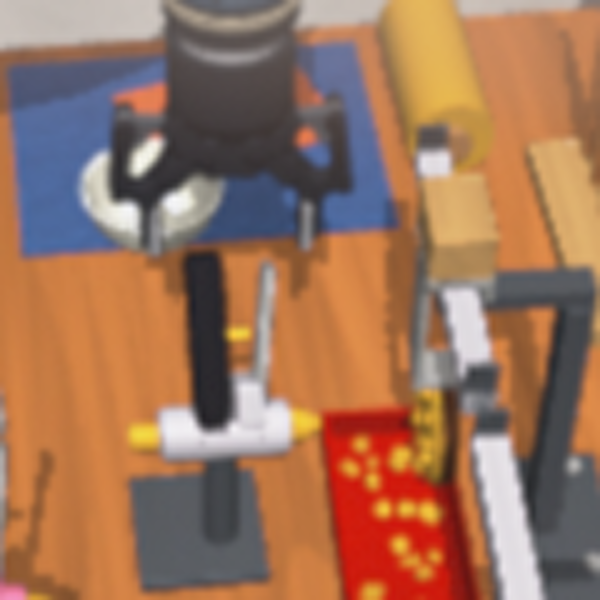

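Call:
servo_tool([
  [85,0.5,0.1,0,0],
  [85,0.7,0,0,0],
  [85,0.7,0,0,0],
  [85,0.6,0,0,0],
  [85,0.35,0,0,0],
  [85,0,0,0,0],
])

```text
time_s: 11.33
tcp_pos: [0.5328, 0.2122, 0.1762]
tcp_rot: [-2.618, 1.569, -2.656]
ft_force: [-0.2, 0.6, -0.7]
width: 0.0851
```

Call:
servo_tool([
  [75,0,0,0,0],
  [64,0,0,-0.1,0],
  [58,0,0,-0.15,0],
  [54,0,0,-0.1,0],
  [50,0,0,0,0],
  [50,0,0,0,0],
])

```text
time_s: 11.83
tcp_pos: [0.5274, 0.2129, 0.1787]
tcp_rot: [0.194, 1.566, 0.156]
ft_force: [6.4, -0.7, 3.8]
width: 0.0501
```

```bash
python3 - <<'E'
from h import *
go([.5245,.2115,.172],-.0385)
E
```

```text
t 11.8333 tcp [0.5274 0.2129 0.1787] F [ 6.3555 -0.6651  3.7744] w 0.050138168119639545 q [ 0.3843  0.3309 -0.0185  1.217  -0.001   1.9935]
world d mm [-2.884  -1.443  -6.7244] tool shares (now) [ 0.3355 -0.0779 -0.1428] turn share 9.389358809258885e-05 zang -0.03835251229671447 xaxis [ 0.0045  0.0007 -1.    ]
```

Call:
servo_tool([
  [66,0,0,0,0],
  [66,0.35,-0.05,0,0],
  [66,0,0,0,0],
  [56,0,0,0,0],
  [50,0,0,-0.1,0],
  [46,0,0,-0.05,0],
  [46,0,0,0,0],
  [43,0,0,0,0],
  [43,0,0,0,0],
])

```text
time_s: 12.58
tcp_pos: [0.526, 0.2117, 0.1718]
tcp_rot: [0.022, 1.564, -0.017]
ft_force: [11.8, -2.8, 2.1]
width: 0.0431
```

```bash
python3 - <<'E'
from h import *
go([.5245,.2115,.172],-.0385)
E
```

```text
t 12.5833 tcp [0.526  0.2117 0.1718] F [11.7693 -2.7571  2.0943] w 0.04311424302840368 q [ 0.3841  0.3299 -0.0382  1.1961 -0.0028  1.9939]
world d mm [-1.5129 -0.1619  0.2255] tool shares (now) [-0.0118 -0.011  -0.0752] turn share -0.00035538477251137386 zang -0.03905823709525986 xaxis [ 0.0071 -0.0001 -1.    ]
```

Call:
servo_tool([
  [41,0,0,-0.05,0],
  [40,0,0,-0.05,0],
  [40,0,0,0,0],
  [40,0,0,0,0],
])

```text
time_s: 12.92
tcp_pos: [0.5249, 0.2117, 0.1721]
tcp_rot: [0.012, 1.562, -0.027]
ft_force: [15.0, -3.1, 4.6]
width: 0.0402
```

```bash
python3 - <<'E'
from h import *
import cv2
go([.5245,.2115,.172],-.0385)
im=manip.capture("side")["color"][:,:,::-1]; cv2.imwrite("pics/side8.png",im)
cv2.imwrite("pics/p8.png",cv2.resize(im[120:210,260:380],None,fx=6,fy=6,interpolation=cv2.INTER_CUBIC))
E
```

```text
t 12.9167 tcp [0.5249 0.2117 0.1721] F [14.9964 -3.1171  4.632 ] w 0.040219427067828634 q [ 0.3853  0.3268 -0.042   1.1937 -0.0036  1.9952]
world d mm [-0.4277 -0.2125 -0.1129] tool shares (now) [ 0.0055 -0.0115 -0.021 ] turn share -0.000349858147697444 zang -0.039049555893302425 xaxis [ 0.009  -0.0002 -1.    ]
```

Call:
servo_tool([
  [40,0,0,0,0],
  [40,0,0,0,0],
  [40,0,0,0,0],
  [40,0,0,0,0],
  [40,0,0,0,0],
  [40,0,0,0,0],
  [40,0,0,0,0],
  [40,0,0,0,0],
  [40,0,0,0,0],
  [40,0,0,0,0],
])

```text
time_s: 13.8
tcp_pos: [0.5249, 0.2117, 0.1721]
tcp_rot: [0.015, 1.562, -0.024]
ft_force: [15.4, -2.7, 4.4]
width: 0.0406
```

Call:
servo_tool([
  [40,0,0,0,0],
  [40,0,0,0,0],
  [40,0,0,0,0],
  [40,0,0,0,0],
  [40,0,0,0,0],
  [40,0,0,0,0],
  [40,0,0,0,0],
  [40,0,0,0,0],
  [40,0,0,0,0],
  [40,0,0,0,0],
])

```text
time_s: 14.63
tcp_pos: [0.5249, 0.2117, 0.1721]
tcp_rot: [0.012, 1.562, -0.027]
ft_force: [15.5, -3.8, 4.7]
width: 0.0403
```

Call:
servo_tool([
  [55,0,0,0.1,0],
  [70,0,0,0.15,0],
  [85,0,0,0.1,0],
  [85,0,0,0.05,0],
  [85,0,0,0,0],
  [85,-0.5,0,0,0],
  [85,-0.9,0,0,0],
  [85,-0.9,0,0,0],
  [85,-0.9,0,0,0],
  [85,-0.9,0,0,0],
])

```text
time_s: 15.47
tcp_pos: [0.5282, 0.2115, 0.2539]
tcp_rot: [2.966, 1.571, 2.928]
ft_force: [0.8, 0.1, 0.7]
width: 0.0848
```

Call:
servo_tool([
  [85,-0.9,0,0,0],
  [85,-0.9,0,-0.3,0],
  [85,-0.9,0,-0.8,0],
  [85,-0.3,0,-0.9,0],
  [85,0,0,-0.9,0],
  [85,0,0,-0.9,0],
  [85,0,0,-0.9,0],
  [85,0,0,-0.5,0],
  [85,0,0,0,0],
  [85,0,0,0,0],
])

```text
time_s: 16.3
tcp_pos: [0.4248, 0.2157, 0.313]
tcp_rot: [0.354, 1.57, 0.316]
ft_force: [0.7, 0.9, 0.3]
width: 0.085
```

```bash
python3 - <<'E'
from h import *
import cv2
go([.5245,.2115,.172],-.0385)
a=[]
for n,(r,c) in dict(side=((90,270),(235,395)),top=((138,243),(200,354))).items():
    im=manip.capture(n)["color"][:,:,::-1]; cv2.imwrite(f"pics/{n}9.png",im)
    a.append(cv2.resize(im[r[0]:r[1],c[0]:c[1]],(400,int(400*(r[1]-r[0])/(c[1]-c[0]))),interpolation=cv2.INTER_CUBIC))
h=max(i.shape[0] for i in a)
cv2.imwrite("pics/p9.png",np.hstack([cv2.copyMakeBorder(i,0,h-i.shape[0],0,0,0) for i in a]))
E
```

```text
t 16.3 tcp [0.4248 0.2157 0.313 ] F [0.6806 0.8674 0.3091] w 0.0850218351248198 q [ 0.4699  0.1383  0.0666  1.498  -0.0002  2.0783]
world d mm [  99.7074   -4.1686 -141.002 ] tool shares (now) [ 7.0556 -0.0237  4.9818] turn share 0.0005692322937717702 zang -0.03760585200385035 xaxis [ 0.0011  0.0004 -1.    ]
```

View pics/p9.png

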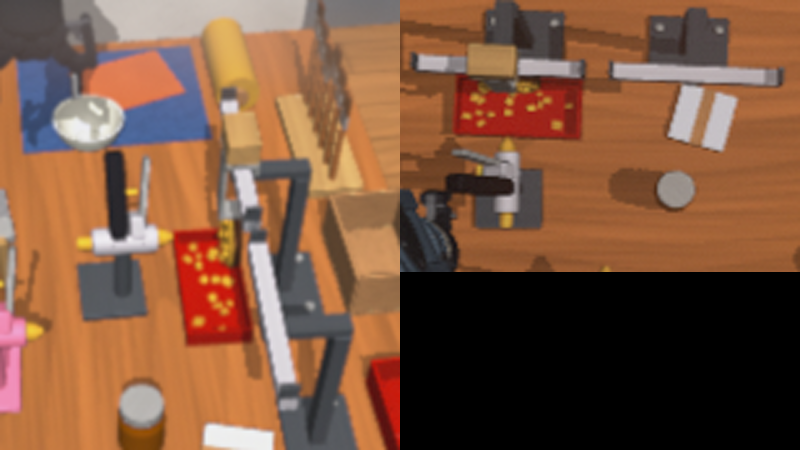

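```bash
python3 - <<'E'
from h import *
t=lambda x,y:(200+(x-400)*.385,138+y*.385)
print(plane("top",t(493,59),.295),plane("top",t(508,140),.115),plane("top",t(506,226),.115))
s=lambda x,y:(235+x*.4,90+y*.4)
print(plane("side",s(240,126),.295))
E
```

```text
[0.6656 0.1643 0.295 ] [0.5842 0.1674 0.115 ] [0.4634 0.169  0.115 ]
[0.6637 0.1683 0.295 ]
```

```bash
python3 -c "
from rig import manip
print(manip.hand_in())"
```

```text
the job is handed in; nothing more can be done
None
```

The job is done and handed in at about 16.4 s on the robot's clock, well under the 54 s limit. No verdict is reported at hand-in.

- **Medallion:** I gripped the wooden block, lifted it 50 mm over the end stop, set it on the neighbouring rail and let go. The last pictures show it hanging upright. The block is at y ≈ 0.1665 m and the nozzle's axis at about 0.167 m. The two cameras disagree on the block by about 4 mm (0.164 and 0.168 m).
- **Trigger:** I squeezed the lever to a 40 mm gap (the pressure point is at 49 mm, fully squeezed at 39 mm) and held it for about 1.7 s with about 15 N at the wrist. The wrist also carried 3 N sideways and 4.5 N upwards. The lever's angle I inferred from the gap and the force; I had no direct reading of it. After I let go, the lever stood back at its rest position in the picture.
- **Everything else:** The last pictures show the jar, booklet, bowl and tray unmoved. The cropped pictures did not cover the brush, burnisher, cushion and flask, but the arm never went near them. The gripper was clear of everything at hand-in.

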